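# Lock a bench clamp with a T-handle hex key in a hidden socket screw

## Robot

A 6-joint arm with a two-finger parallel gripper is mounted at the origin on a cart in front of the work surface, level with it; the furniture and walls round the work are solid. World frame = base frame: x ahead of the robot, y to its left, z up, the work surface at z = 0. Lengths are in m, angles in degrees, forces in N, time in s.
With the tool pointing down it reaches from about 0.35 to 0.875 m from the base axis. Payload 4.2 kg.
Tool frame: the origin (TCP) lies midway between the tips of the shut fingers; the grasp point (between the pads) lies 19 mm behind it (r.pinch_z is the distance from the TCP to the grasp point, in m); z points along the fingers, y is the line along which they close (so a half turn about z gives the same grasp; the last joint's range is limited). The gripper opens to 87 mm and grips with 3 to 60 N. Pads are 19 mm wide; open, the fingers measure 117 mm over their backs; the gripper's body (75 mm by 190 mm) begins 51 mm behind the grasp point.
Start: joints at [-55.829, 22.042, 0.453, 0, -68.411, -14.817], TCP at [0.207, -0.59, 0.223] pointing down, gripper open.
Joint ranges: [-179.83, 179.83], [-69.29, 118.12], [-61.27, 80.66], [-181.25, 117.63], [-171.15, -9.14], [-177.46, 177.46]. Speed limits (degrees/s): [159.86, 159.86, 180, 180, 180, 180].

## Interface

Orientations are given as a 3x3 rotation matrix whose columns are the frame's x, y, z axes.
In Python, from station import r, imaging, models gives the robot as it stands. The module is installed in compiled form; this text tells all that it offers.
- The arm moves only by the tool apply_moves, never from a script. Its argument "moves" is a list of rows, each a list of 2 entries, a list of its own where there are three numbers: the shift along the tool's x, y, z in m, then the turn about the tool's z in degrees. A call has 1 to 5 rows; each row shifts and turns the commanded pose from where the row before left it, along the tool's axes as they then stand; what a row does not reach is not made up. A row lasts 1/12 s, in which the tool goes at most 41.7 mm and 7.16 degrees, less where a joint would pass 70% of its speed; a pose out of reach is approached as far as the arm can. A call is refused whole if a number of a shift passes 0.0417 or a number of a turn 7.16, either way. A call with a gripper value outside its range is refused whole. "hand" is the finger opening in m, from 0 to 0.087, set as the call begins (left out, the last holds). The fingers move at their own pace and stop on an object; the grip force is fixed at half the most. Time passes only in rows, so rows that do not move let the fingers close. It gives the time, the measured TCP pose, the force, the opening and the grip force at its end, in the units of the state.
- r.sense(): the state, without advancing time (a new reading comes with each control period).
- imaging.capture(name): name is "side" or "top" or "wrist"; returns a dict with "frame" (480x640x3 uint8, blue, green, red), "intrinsics" (3x3 intrinsics, pixels), "dist" ([k1, k2, p1, p2, k3] as OpenCV has them; the pictures are not rectified), "eye" and "orientation" of the camera in the world. Camera axes: x right, y down, z forward; pixel columns grow to the right and rows downward; lengths in m; the calibration is good to about 2 mm. A picture is of the moment at which its call begins. There is no depth.
- r.finish_job(): hands the job in; it is judged then, once.
Trained networks look in a picture, given as the dict that the camera call returned (one of the last four; its "shot" number tells which), for a name from the list of things; names that differ only in an ending like _2 or _b are one class to them, and where a whole thing is asked for, a point or a joint stands for the part that bears it (a point fixed in the world has none). Each returns a list of dicts, best first, with "confidence" (0 to 1); they miss things now and then, are a little off and sometimes report something else, mostly with a low value. They report only what shows in the picture. A call takes as long as a camera call.
- models.cut_out(picture, target): "region" (480x640 bool, what is visible of it) and "extent" ([left, top, width, height] as shares, 0 to 1, of the picture: columns of its width, rows of its height, round what is visible of it).
- models.place_of(picture, target): "at" ([column, row] as shares, 0 to 1, of the picture: columns of its width, rows of its height: a listed point, or the origin of a listed thing).
The state is a dict: "time_s": time; "joints": joint angles; "joint_velocities": joint speeds; "effort": joint torques, N m; "tcp_pos": TCP position; "ee_rot": TCP orientation; "wrist_force": force on the tool from outside, world axes, zero at the start; "moment": the same for the moment, N m; "gripper_width": opening from 0.0 (shut) to 1.0 (fully open); "gripper_force": force on a finger pad.
Only numpy, scipy, OpenCV 4.12 (cv2) and the standard library are available. Lean on these libraries where they do the work, as an engineer would, in place of code of your own. Each camera call takes 0.05 s, during which the arm holds its last target. There are 200 camera calls.

## Task

Take the T-handle hex key out of the wooden block, feel it gently into the socket screw hidden at the bottom of the clamp's round bore until it drops fully home, then turn the screw clockwise to its stop so that the jaw closes on the brass bar. Leave the key standing in the screw and let go. Never lean hard on the key or wrench at the stop, and leave the things lying about alone.

Things in the scene. Friction and masses are not known exactly. Their poses are not given: they have to be found in the camera images.
- key: Steel T-handle hex key, 0.36 kg. Origin at the middle of its foot; z up the shank, x along the cross bar. Hexagonal shank 24 mm across flats (27.7 over corners, one corner toward x), foot chamfered 1 mm, z = 0 to 60 mm; flange 40 mm diameter, z = 60 to 65 mm; neck 16 mm diameter. At the start it stands upright in the block's middle bore at any yaw, flange on the block's top.
- key_grip (a point): Middle of the key's dark cross bar, 89 mm above the key's foot; axes as the key's. The bar is 96 mm long (x), 18 mm wide (y) and 18 mm high: grip it here across its width, from above.
- stand: Wooden tool block, fixed for the episode, 96 x 56 x 68 mm; origin under its centre. The key stands in its middle bore (30 mm diameter, 62 mm deep); its two smaller bores, 32 mm to either side along x, are empty.
- fixture: Steel clamp, fixed for the episode; origin on the axis of its vertical bore, at its underside; z up, x toward the jaws. The square block round the bore is 66 x 66 mm, 50 mm high; the base plate reaches from x = -36 to +96 mm; the jaws and the brass bar between them stand at x = 46 to 90 mm, 50 mm high at most.
- bore (a point): Centre of the mouth of the clamp's round bore, 30 mm in diameter, in its top face, 50 mm above the underside; axes as the clamp's. The key's foot ends 33.5 mm below this point when fully home in the screw.
- screw_top (a point): Centre of the screw's top, 20.5 mm down the bore: hexagon socket 24.7 mm across flats, 13 mm deep. How the hexagon is turned is hidden, differs each time and is not told by these axes (they are the clamp's). Off angle, the key's foot catches 1 to 4 mm below this point; it drops in within about 6 degrees of the true angle and then has up to 4 degrees of play either way.
- screw (a joint): Turn of the screw, clockwise seen from above, in rad: 0 at the start (its counter-clockwise stop), 1.05 (60 degrees) at its clockwise hard stop, where the jaw, which moves 4 mm with it, has closed on the bar. It resists with 0.12 N m and stays where it is left. It does not tell how the hexagon is turned.
- flux_tin: Bystander: round grey tin, 57 mm diameter, 30 mm high; origin under its centre.
- eraser: Bystander: small polishing rubber, 33 x 41 x 11 mm; origin under its centre.
- cork_die: Bystander: small cube, 24 x 26 x 22 mm; origin under its centre.

How it is judged:
By the outcome, as a careful person would: the job done as asked, in the order asked, and still so for the second after the job is handed in, with the robot touching nothing.
It also fails if it takes over 61 s, if anything falls off the work surface, if the arm or the gripper's body presses on something with over 40 N, if the wrist force passes 120 N, or if a joint passes its speed limit or range.

## Working session

There is one attempt and no reset: what is moved stays moved. The work goes in short steps, Python scripts to look and compute and a tool call to move; the robot and the scene stay as the last step left them, time stands still between calls to the robot, and variables do not carry over. Pictures are saved under pics/ and viewed, at most 10 in all, crops included, and the job is handed in when it is done.

Besides the shell and the picture viewer there is one more tool, called after ">>>" as name([rows], argument=value, ...), one row to a line, values as JSON. apply_moves: Moves the arm, as the interface text tells. Its arguments: {"type":"object","properties":{"moves":{"type":"array"},"hand":{"type":"number"}},"required":["moves"]}

```bash
mkdir -p pics
cat > h.py <<'E'
import numpy as np, cv2
from station import r, imaging, models
def ray(p,uv):
    K=np.array(p["intrinsics"],float);d=np.array(p["dist"],float)
    n=cv2.undistortPoints(np.array([[uv]],float),K,d)[0,0]
    v=np.array(p["orientation"])@np.array([n[0],n[1],1.]);return np.array(p["eye"],float),v/np.linalg.norm(v)
def atz(p,uv,z):
    o,v=ray(p,uv);return o+v*(z-o[2])/v[2]
def tri(rs):
    A=sum(np.eye(3)-np.outer(v,v) for o,v in rs);b=sum((np.eye(3)-np.outer(v,v))@o for o,v in rs)
    x=np.linalg.solve(A,b);return x,[float(np.linalg.norm((np.eye(3)-np.outer(v,v))@(x-o))) for o,v in rs]
def px(at): return np.array([at[0]*640,at[1]*480])
def proj(p,X):
    R=np.array(p["orientation"]).T;t=-R@np.array(p["eye"])
    return cv2.projectPoints(np.array(X,float).reshape(-1,3),cv2.Rodrigues(R)[0],t,np.array(p["intrinsics"],float),np.array(p["dist"],float))[0][:,0]
E
python3 - <<'E'
from h import *
np.set_printoptions(precision=4,suppress=True)
P={n:imaging.capture(n) for n in("side","top","wrist")}
cv2.imwrite("pics/a.png",np.hstack([cv2.resize(P[n]["frame"],(400,300)) for n in("side","top")]))
for n in P: print(n,np.array(P[n]["eye"]),np.array(P[n]["orientation"])[:,2])
for t in("key_grip","key","stand","bore","screw_top","fixture","flux_tin","eraser","cork_die"):
    rs=[]
    for n in P:
        o=models.place_of(P[n],t)
        if o:
            u=px(o[0]["at"]);print(t,n,u,round(o[0]["confidence"],2))
            if o[0]["confidence"]>.3: rs.append(ray(P[n],u))
    if len(rs)>1: print("  ->",*tri(rs))
s=r.sense();print(s["ee_rot"],s["tcp_pos"],s["time_s"])
E
```

```text
side [ 0.4572 -1.0032  0.5334] [ 0.0662  0.8887 -0.4537]
top [ 0.387  -0.128   1.2481] [ 0.1123 -0.0087 -0.9936]
wrist [ 0.137  -0.6141  0.3841] [ 0.2587  0.0921 -0.9616]
key_grip side [298.688 188.976] 0.69
key_grip top [193.408 248.88 ] 0.69
  -> [0.492  0.1051 0.0939] [0.0023339306596495673, 0.0023339306596496124]
key top [199.808 254.784] 0.8
stand side [298.368 223.488] 0.85
stand top [202.304 257.904] 0.77
  -> [0.4848 0.1034 0.0063] [0.0006311010518063019, 0.000631101051806353]
bore side [337.472 243.984] 0.75
bore top [298.88  222.384] 0.59
  -> [ 0.5576 -0.0966  0.0516] [0.0007336749137831389, 0.0007336749137830485]
screw_top side [339.328 252.912] 0.74
screw_top top [297.984 222.576] 0.57
  -> [ 0.5609 -0.0943  0.0296] [0.00011427105565754908, 0.00011427105565754969]
fixture side [341.376 267.216] 0.86
fixture top [298.88  223.392] 0.6
  -> [ 0.5645 -0.0953 -0.0038] [0.0003512840583215843, 0.00035128405832160877]
flux_tin side [369.088 343.392] 0.89
flux_tin top [420.416 223.008] 0.62
  -> [ 0.5753 -0.3523  0.003 ] [0.0036885505138364288, 0.0036885505138364687]
eraser side [291.584 242.016] 0.56
eraser top [247.424 267.12 ] 0.59
  -> [0.4669 0.0085 0.0072] [0.0007064257147727753, 0.0007064257147728961]
cork_die side [318.208 384.48 ] 0.64
cork_die top [457.408 266.88 ] 0.68
  -> [ 0.4859 -0.4318 -0.0013] [0.004619635545724136, 0.004619635545724181]
[[-0.9435 -0.3315 -0.    ]
 [-0.3315  0.9435  0.    ]
 [ 0.      0.     -1.    ]] [ 0.2072 -0.5897  0.2225] 1.5
```

View picture.

View pics/a.png

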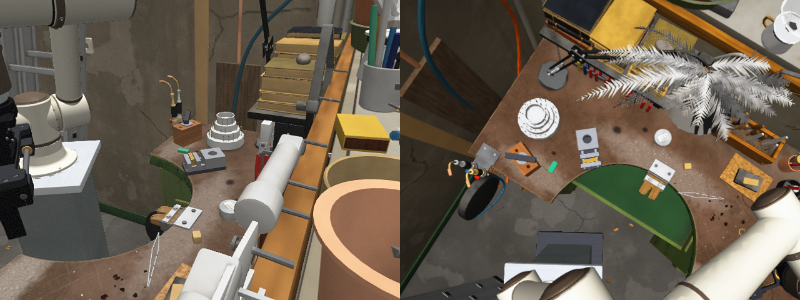

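Run:
```python
from h import *
P={n:imaging.capture(n) for n in("side","top")}
a=cv2.resize(P["side"]["frame"][140:290,240:440],(800,600),interpolation=3)[:,:]
b=cv2.resize(P["top"]["frame"][170:320,150:350],(800,600),interpolation=3)
cv2.imwrite("pics/b.png",np.hstack([cv2.resize(a,(400,300)),cv2.resize(b,(400,300))]))
m=models.cut_out(P["top"],"key_grip")[0];reg=m["region"]
print(m["confidence"],reg.sum())
ys,xs=np.nonzero(reg)
pts=np.array([atz(P["top"],(x,y),.106)[:2] for x,y in zip(xs,ys)])
c=pts.mean(0);w,v=np.linalg.eigh(np.cov((pts-c).T));print(c,np.sqrt(w*12)*1e3,np.degrees(np.arctan2(v[1,1],v[0,1])))
m=models.cut_out(P["top"],"fixture")[0];print(m["confidence"]);ys,xs=np.nonzero(m["region"])
pts=np.array([atz(P["top"],(x,y),.05)[:2] for x,y in zip(xs,ys)],np.float32);print(cv2.minAreaRect(pts*1000))
```

```text
0.92 600
[0.4873504  0.10549143] [26.40799166 87.36125459] 81.50257233558534
0.85
((526.5321655273438, -104.31904602050781), (130.21771240234375, 66.39775085449219), 10.359620094299316)
```

View pics/b.png

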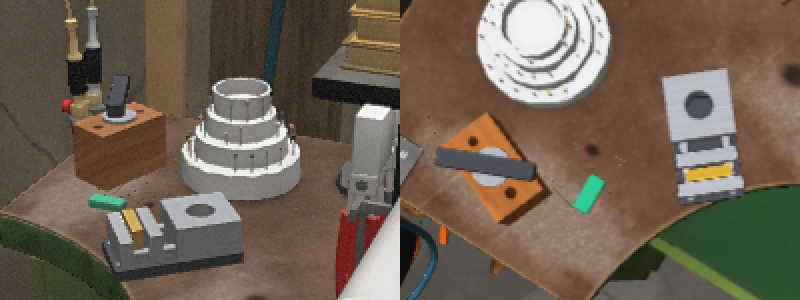

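>>> apply_moves([
  [[-0.026,0.03,0],0],
  [[-0.026,0.03,0],0],
  [[-0.026,0.03,0],0],
  [[-0.026,0.03,0],0],
  [[-0.026,0.03,0],-7],
], hand=0.087)

```text
time_s: 2.12
tcp_pos: [0.2803, -0.4035, 0.2226]
ee_rot: [[-0.896, -0.445, 0.0], [-0.445, 0.896, -0.0], [-0.0, -0.0, -1.0]]
wrist_force: [1.9, 0.4, 0.7]
gripper_width: 1.003
gripper_force: 0.0
```

Run:
```python
from h import *
s=r.sense();print(s["ee_rot"],s["tcp_pos"],s["time_s"],s["joints"])
```

```text
[[-8.95565050e-01 -4.44930561e-01  1.90686363e-04]
 [-4.44930592e-01  8.95565039e-01 -1.73385542e-04]
 [-9.36275132e-05 -2.40120228e-04 -9.99999967e-01]] [ 0.28026136 -0.40346581  0.22257344] 2.1167 [-3.62306682e+01  8.92918604e+00 -1.77860340e+01  1.74219377e-03
 -6.32700954e+01 -2.73512176e+01]
```

>>> apply_moves([
  [[-0.0294,0.026,0],0],
  [[-0.0294,0.026,0],0],
  [[-0.0294,0.026,0],0],
  [[-0.0294,0.026,0],0],
  [[-0.0294,0.026,0],0],
])

```text
time_s: 2.53
tcp_pos: [0.3544, -0.2216, 0.223]
ee_rot: [[-0.896, -0.444, 0.001], [-0.444, 0.896, -0.0], [-0.001, -0.001, -1.0]]
wrist_force: [1.0, -0.2, 0.0]
gripper_width: 1.0
gripper_force: 0.0
```

>>> apply_moves([
  [[-0.0294,0.026,0],0],
  [[-0.0294,0.026,0],0],
  [[-0.0294,0.026,0],0],
  [[-0.0294,0.026,0],0],
  [[-0.0294,0.026,0],0],
])

```text
time_s: 2.95
tcp_pos: [0.4284, -0.0395, 0.2231]
ee_rot: [[-0.896, -0.444, 0.001], [-0.444, 0.896, 0.0], [-0.001, -0.0, -1.0]]
wrist_force: [1.0, -0.0, -0.6]
gripper_width: 1.0
gripper_force: 0.0
```

>>> apply_moves([
  [[-0.0294,0.026,0],0],
  [[-0.0294,0.026,0],0],
  [[0,0,0],-7],
  [[0,0,0],-7],
  [[0,0,0],-7],
])

```text
time_s: 3.37
tcp_pos: [0.4579, 0.0321, 0.2225]
ee_rot: [[-0.672, -0.741, -0.0], [-0.741, 0.672, -0.0], [0.0, 0.0, -1.0]]
wrist_force: [-0.8, -0.7, 0.1]
gripper_width: 0.997
gripper_force: 0.0
```

>>> apply_moves([
  [[0,0,0],-7],
  [[0,0,0],-7],
  [[0,0,0],-7],
  [[0,0,0],-7],
  [[0,0,0],-6],
])

```text
time_s: 3.78
tcp_pos: [0.4577, 0.0312, 0.2227]
ee_rot: [[-0.144, -0.99, 0.0], [-0.99, 0.144, 0.0], [-0.0, -0.0, -1.0]]
wrist_force: [-0.1, -0.5, -0.9]
gripper_width: 1.001
gripper_force: 0.0
```

```bash
cat > look.py <<'E'
from h import *
import sys
np.set_printoptions(precision=4,suppress=True)
def look(pts=("key_grip","bore"),names=("wrist","top","side")):
    s=r.sense();print(np.array(s["tcp_pos"]),"yaw y",np.degrees(np.arctan2(s["ee_rot"][1][1],s["ee_rot"][0][1])),"j",np.array(s["joints"]).round(1),"t",s["time_s"])
    P={n:imaging.capture(n) for n in names}
    for t in pts:
        rs=[]
        for n in P:
            o=models.place_of(P[n],t)
            if o and o[0]["confidence"]>.3:
                u=px(o[0]["at"]);print(t,n,u,round(o[0]["confidence"],2));rs.append(ray(P[n],u))
        if len(rs)>1: print("  ->",*tri(rs))
    return P
E
python3 - <<'E'
from look import *
P=look(("key_grip","key","stand","bore"))
cv2.imwrite("pics/c.png",P["wrist"]["frame"])
E
```

```text
[0.4577 0.0312 0.2227] yaw y 171.6923987104056 j [ 24.3   5.6 -21.7   0.  -62.7 -32.6] t 3.7833
key_grip wrist [302.272 320.208] 0.82
key_grip side [369.408 342.   ] 0.61
  -> [ 0.6725  0.4992 -0.6833] [0.06610783415745275, 0.06610783415745286]
key wrist [305.728 287.28 ] 0.56
stand wrist [304.128 282.384] 0.94
stand side [300.992 223.776] 0.66
  -> [0.4926 0.1026 0.0058] [0.0009767293695681903, 0.0009767293695682818]
bore wrist [192.704 108.816] 0.81
bore side [339.52  242.496] 0.63
  -> [ 0.5609 -0.0969  0.0548] [8.463590236315663e-05, 8.463590236334207e-05]
```

View pics/c.png

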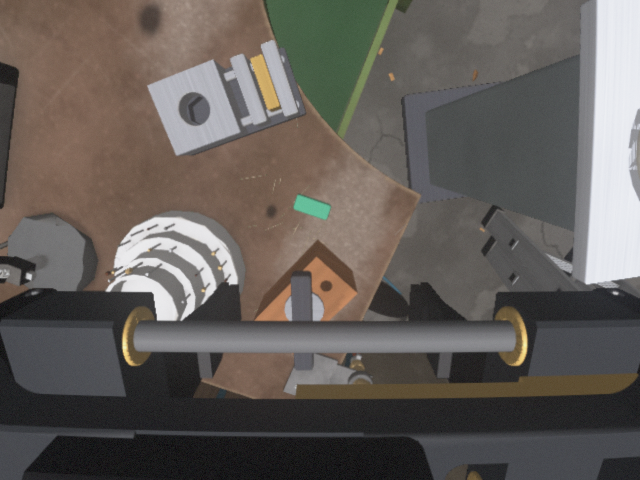

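Run:
```python
from look import *
P={n:imaging.capture(n) for n in("side","top","wrist")}
k=[(n,u) for n,u in(("wrist",(302.3,320.2)),("top",(193.4,248.9)),("side",(298.7,189)))]
print("key",*tri([ray(P[n],u) for n,u in k]));print(*[atz(P[n],u,.097) for n,u in k])
b=[("wrist",(192.7,108.8)),("top",(298.9,222.4)),("side",(338.5,243.2))]
print("bore",*tri([ray(P[n],u) for n,u in b]));print(*[atz(P[n],u,.05) for n,u in b])
st=[("wrist",(304.1,282.4)),("top",(202.3,257.9)),("side",(299.5,223.6))]
print("stand",*tri([ray(P[n],u) for n,u in st]));print(*[atz(P[n],u,0) for n,u in st])
print("tower",*tri([ray(P["side"],(361,185)),ray(P["top"],(217,182))]),*[atz(P["top"],u,.02) for u in((189,192),(256,190),(222,222))])
f=P["wrist"]["frame"]
for n in("key_grip","fixture"):
    m=models.cut_out(P["wrist"],n)[0];ys,xs=np.nonzero(m["region"]);z=.106 if n=="key_grip" else .05
    # top faces: bar edges
    pts=np.array([atz(P["wrist"],(x,y),z)[:2] for x,y in zip(xs,ys)],np.float32)*1000
    print(n,m["confidence"],m["extent"],cv2.minAreaRect(pts))
```

```text
key [0.4917 0.1055 0.0937] [0.0007251551679396879, 0.002623117769669562, 0.0020140548650293575]
[0.4906 0.1043 0.097 ] [0.494  0.1046 0.097 ] [0.4895 0.0965 0.097 ]
bore [ 0.559  -0.0973  0.0539] [0.0012105980379459667, 0.0011004755103939288, 0.00035140320022891686]
[ 0.5615 -0.0983  0.05  ] [ 0.5585 -0.0967  0.05  ] [ 0.5596 -0.0906  0.05  ]
stand [0.4887 0.1026 0.0065] [0.005153528264643056, 0.004567236720118103, 0.0006143874617091059]
[0.4946 0.1046 0.    ] [0.4847 0.1046 0.    ] [0.4885 0.1158 0.    ]
tower [0.6259 0.0625 0.1124] [0.002064523415710587, 0.002064523415710706] [0.6202 0.1355 0.02  ] [ 0.6285 -0.0041  0.02  ] [0.559  0.0637 0.02  ]
key_grip 0.63 [0.4433, 0.5612, 0.0619, 0.216] ((487.5458068847656, 102.24855041503906), (100.24173736572266, 34.83064651489258), 81.26136016845703)
fixture 0.94 [0.2264, 0.0779, 0.2523, 0.2456] ((529.49853515625, -101.03730773925781), (131.4553985595703, 71.60320281982422), 9.973870277404785)
```

>>> apply_moves([
  [[-0.0388,-0.0115,0],0],
  [[-0.0388,-0.0115,0],0],
  [[0,0,0.035],0],
  [[0,0,0.035],0],
  [[0,0,0],0],
])

```text
time_s: 5.2
tcp_pos: [0.4876, 0.1032, 0.1463]
ee_rot: [[-0.151, -0.988, -0.013], [-0.988, 0.151, -0.005], [0.007, 0.012, -1.0]]
wrist_force: [-1.5, -1.1, -0.4]
gripper_width: 1.003
gripper_force: 0.0
```

Run:
```python
from look import *
P=look(("key_grip","key","bore"))
cv2.imwrite("pics/d.png",np.hstack([P["wrist"]["frame"][200:480,120:520],cv2.resize(P["side"]["frame"][130:270,230:430],(400,280))]))
```

```text
[0.4876 0.1032 0.1463] yaw y 171.29179855744377 j [ 30.6  14.4 -22.7  -0.2 -53.7 -39.1] t 5.2
key_grip wrist [319.424 274.608] 0.57
key_grip top [193.088 251.088] 0.67
key_grip side [297.088 186.576] 0.75
  -> [0.4891 0.1046 0.1002] [0.002436894351433012, 0.0005300566750716465, 0.0028339730622936113]
key wrist [320.576 243.408] 0.96
key top [200.512 255.408] 0.53
key side [342.272 267.696] 0.69
  -> [ 0.531   0.1385 -0.1417] [0.03499703884763408, 0.029519840341960597, 0.06344749187160717]
bore top [297.472 224.208] 0.89
bore side [336.896 245.616] 0.97
  -> [ 0.5556 -0.0938  0.0464] [0.0003621967655705546, 0.0003621967655702738]
```

View pics/d.png

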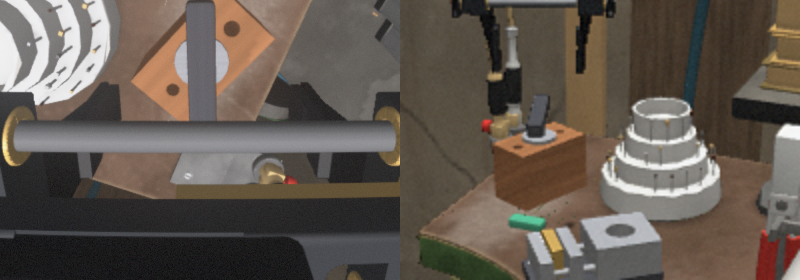

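Run:
```python
from look import *
P=look(("key_grip",))
m=models.cut_out(P["wrist"],"key_grip")[0];ys,xs=np.nonzero(m["region"])
print([[int(y),int(xs[ys==y].min()),int(xs[ys==y].max())] for y in range(ys.min(),ys.max(),15)])
ys_,=np.unique(ys[:]),
e=[atz(P["wrist"],((xs[ys==y].min()+xs[ys==y].max())/2,y),.106)[:2] for y in range(ys.min()+5,ys.min()+70,8)]
print(np.array(e),r.sense()["ee_rot"],r.sense()["wrist_force"])
```

```text
[0.4923 0.1044 0.1531] yaw y 171.3442889907402 j [ 30.5  14.  -22.2   0.  -53.7 -39.1] t 5.8
key_grip wrist [328.    267.888] 0.86
key_grip top [195.072 251.28 ] 0.64
key_grip side [298.112 190.608] 0.51
  -> [0.4899 0.1053 0.0902] [0.003461705976824885, 0.0028406311951655176, 0.0017908807410059041]
[[194, 318, 340], [209, 315, 342], [224, 315, 342], [239, 307, 350], [254, 303, 355], [269, 307, 350], [284, 316, 343], [299, 317, 343], [314, 317, 343]]
[[0.4838 0.0593]
 [0.4848 0.0641]
 [0.485  0.0691]
 [0.4857 0.0741]
 [0.4868 0.0791]
 [0.4875 0.0842]
 [0.4883 0.0894]
 [0.4891 0.0946]
 [0.4896 0.1   ]] [[-0.1503 -0.9886 -0.0001]
 [-0.9886  0.1503 -0.0001]
 [ 0.0001  0.0001 -1.    ]] [-0.595  -0.1802 -0.8074]
```

>>> apply_moves([
  [[0,0.0015,0.03],0],
  [[0,0,0.025],0],
  [[0,0,0.017],0],
  [[0,0,0],0],
  [[0,0,0],0],
])

```text
time_s: 6.57
tcp_pos: [0.4905, 0.1044, 0.0801]
ee_rot: [[-0.15, -0.989, -0.002], [-0.989, 0.15, -0.001], [0.002, 0.001, -1.0]]
wrist_force: [-0.1, -0.7, 0.5]
gripper_width: 0.996
gripper_force: 0.0
```

>>> apply_moves([
  [[0,0,0],0],
  [[0,0,0],0],
  [[0,0,0],0],
  [[0,0,0],0],
  [[0,0,0],0],
], hand=0.0)

```text
time_s: 6.98
tcp_pos: [0.491, 0.1048, 0.0812]
ee_rot: [[-0.15, -0.989, 0.001], [-0.989, 0.15, 0.001], [-0.001, -0.001, -1.0]]
wrist_force: [0.5, -0.3, 0.7]
gripper_width: 0.709
gripper_force: 0.0
```

>>> apply_moves([
  [[0,0,0],0],
  [[0,0,0],0],
  [[0,0,0],0],
  [[0,0,0],0],
  [[0,0,0],0],
])

```text
time_s: 7.4
tcp_pos: [0.4906, 0.1046, 0.0805]
ee_rot: [[-0.15, -0.989, -0.0], [-0.989, 0.15, -0.0], [0.0, 0.0, -1.0]]
wrist_force: [0.4, -0.6, -0.2]
gripper_width: 0.327
gripper_force: 0.0
```

>>> apply_moves([
  [[0,0,0],0],
  [[0,0,0],0],
  [[0,0,0],0],
  [[0,0,0],0],
  [[0,0,0],0],
])

```text
time_s: 7.82
tcp_pos: [0.4903, 0.1046, 0.0804]
ee_rot: [[-0.15, -0.989, -0.001], [-0.989, 0.15, -0.0], [0.0, 0.001, -1.0]]
wrist_force: [-2.1, 0.7, -0.3]
gripper_width: 0.203
gripper_force: 30.0
```

Run:
```python
from look import *
s=r.sense();print(s["gripper_width"]*87,s["gripper_force"],s["wrist_force"],s["moment"],s["tcp_pos"])
P=look(("key_grip","key"))
```

```text
17.700190144574538 29.99969576485455 [-2.1021  0.707  -0.29  ] [ 0.1955  0.4942 -0.0167] [0.4903 0.1046 0.0804]
[0.4903 0.1046 0.0804] yaw y 171.34816479288642 j [ 30.6  19.2 -27.5  -0.  -43.3 -39.3] t 7.8167
key_grip wrist [322.88  316.896] 0.94
key_grip top [193.984 247.008] 0.71
key_grip side [297.024 186.576] 0.75
  -> [0.4916 0.1027 0.1013] [0.00010730326870559544, 0.005669913256624358, 0.005625477922090648]
key wrist [321.6 261.6] 0.95
key top [201.6   254.016] 0.53
  -> [0.4921 0.1032 0.0181] [0.0008562273164527702, 0.0008562273164527529]
```

>>> apply_moves([
  [[0,0,-0.01],0],
  [[0,0,-0.02],0],
  [[0,0,-0.03],0],
  [[0,0,-0.03],0],
  [[0,0,-0.03],0],
])

```text
time_s: 8.68
tcp_pos: [0.4904, 0.1044, 0.2011]
ee_rot: [[-0.151, -0.989, -0.001], [-0.989, 0.151, -0.0], [0.001, 0.001, -1.0]]
wrist_force: [0.1, 0.8, -2.9]
gripper_width: 0.203
gripper_force: 30.0
```

Run:
```python
from look import *
s=r.sense();print(s["gripper_width"]*87,s["gripper_force"],s["wrist_force"],s["moment"],s["tcp_pos"])
P=look(("key_grip","key"))
p=np.array(s["tcp_pos"]);d=np.array([.559,-.0973,.2])-p;print(d@np.array(s["ee_rot"]))
```

```text
17.697650850487197 29.999593924731016 [ 0.0707  0.832  -2.8656] [ 0.0953 -0.0408  0.0289] [0.4904 0.1044 0.2011]
[0.4904 0.1044 0.2011] yaw y 171.3438324864458 j [ 30.6  11.1 -18.4  -0.  -60.6 -39.3] t 8.6833
key_grip wrist [321.408 322.08 ] 0.78
key_grip top [179.072 241.104] 0.56
key_grip side [296.    132.384] 0.74
  -> [0.492  0.103  0.2273] [0.0007086389735686292, 0.0027132716250000493, 0.002998359730635562]
key top [188.992 249.216] 0.77
key side [299.2   170.208] 0.75
  -> [0.491  0.1043 0.1393] [0.0016763772869803242, 0.0016763772869802368]
[ 0.1891 -0.0982  0.0011]
```

>>> apply_moves([
  [[0.0315,-0.0164,0],0],
  [[0.0315,-0.0164,0],0],
  [[0.0315,-0.0164,0],0],
  [[0.0315,-0.0164,0],0],
  [[0.0315,-0.0164,0],0],
])

```text
time_s: 9.55
tcp_pos: [0.548, -0.0649, 0.1995]
ee_rot: [[-0.15, -0.989, -0.002], [-0.989, 0.15, -0.0], [0.0, 0.002, -1.0]]
wrist_force: [0.5, 0.3, -3.1]
gripper_width: 0.2
gripper_force: 30.0
```

>>> apply_moves([
  [[0.0315,-0.0164,0],0],
  [[0,0,0.03],0],
  [[0,0,0.02],0],
  [[0,0,0.01],0],
  [[0,0,0],0],
])

```text
time_s: 9.97
tcp_pos: [0.5573, -0.0973, 0.1369]
ee_rot: [[-0.151, -0.988, -0.008], [-0.989, 0.151, -0.0], [0.002, 0.008, -1.0]]
wrist_force: [-0.3, -0.0, -3.1]
gripper_width: 0.202
gripper_force: 30.0
```

>>> apply_moves([
  [[0,0,0],0],
  [[0,0,0],0],
])

```text
time_s: 10.13
tcp_pos: [0.5607, -0.0966, 0.1418]
ee_rot: [[-0.149, -0.989, 0.003], [-0.989, 0.149, -0.0], [0.0, -0.003, -1.0]]
wrist_force: [-0.1, -1.2, -2.9]
gripper_width: 0.199
gripper_force: 30.0
```

Run:
```python
from look import *
P=look(("key_grip","key","bore"))
s=P["side"]["frame"][190:290,275:405];w=P["wrist"]["frame"];t=P["top"]["frame"][170:270,235:365]
cv2.imwrite("pics/e.png",np.vstack([np.hstack([cv2.resize(s,(390,300),interpolation=2),cv2.resize(t,(390,300),interpolation=2)]),np.hstack([cv2.resize(w,(390,292)),0*cv2.resize(w,(390,292))])]))
```

```text
[ 0.5607 -0.0966  0.1418] yaw y 171.43547545057754 j [  6.6  20.6 -14.2   0.1 -55.  -15.2] t 10.1333
key_grip wrist [321.984 317.52 ] 0.95
key_grip side [337.792 194.304] 0.91
  -> [ 0.5604 -0.0959  0.1586] [0.0023079613652021297, 0.0023079613652020876]
key wrist [322.304 262.416] 0.91
key side [337.984 232.8  ] 0.84
  -> [ 0.5607 -0.0958  0.0761] [0.0026117889170044844, 0.0026117889170044362]
bore top [296.512 225.6  ] 0.88
bore side [340.8   242.976] 0.7
  -> [ 0.558  -0.0923  0.0504] [0.00614028679796508, 0.006140286797965104]
```

View pics/e.png

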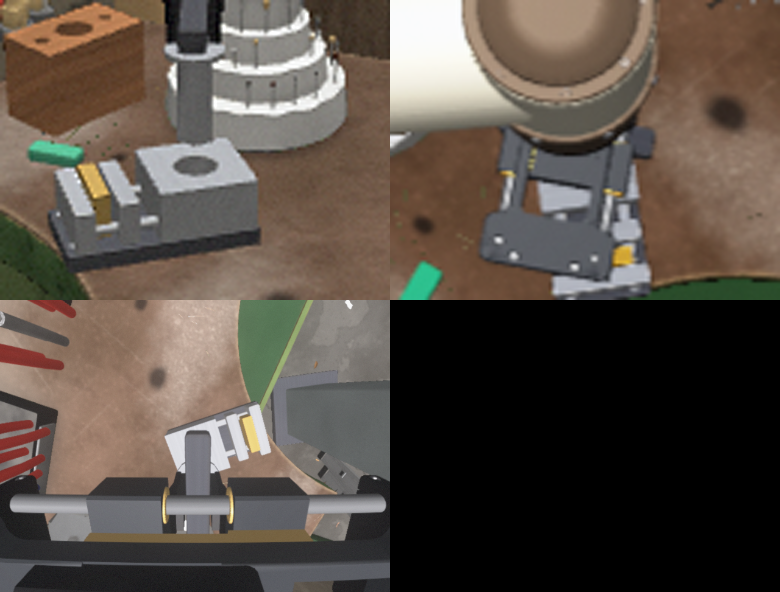

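Run:
```python
from look import *
s=r.sense();R=np.array(s["ee_rot"]);p=np.array(s["tcp_pos"])
P={n:imaging.capture(n) for n in("side","top","wrist")}
W=P["wrist"];print("now",p)
Rc=R.T@np.array(W["orientation"]);tc=R.T@(np.array(W["eye"])-p)
a=np.radians(171.69);Rt=np.column_stack([[np.sin(a),-np.cos(a),0],[np.cos(a),np.sin(a),0],[0,0,-1]])
Wc=dict(W);Wc["orientation"]=Rt@Rc;Wc["eye"]=np.array([.4577,.0312,.2227])+Rt@tc
def ell(img,box,cen,sc,name):
    x0,y0,x1,y1=box;g=cv2.cvtColor(img,6)[y0:y1,x0:x1];g=cv2.resize(g,None,fx=4,fy=4,interpolation=2)
    th,b=cv2.threshold(g,0,255,cv2.THRESH_BINARY_INV+cv2.THRESH_OTSU)
    cs,_=cv2.findContours(b,cv2.RETR_LIST,cv2.CHAIN_APPROX_NONE)
    for c in cs:
        if len(c)>20 and cv2.contourArea(c)>400 :
            e=cv2.fitEllipse(c);u=((np.array(e[0])-1.5)/4+[x0,y0])/sc
            print(name,th,u,np.array(e[1])/4/sc,cv2.contourArea(c)/16)
    return b
c=cv2.imread("pics/c.png");ell(c,(160,75,230,140),0,1,"wrist c")
b=cv2.imread("pics/b.png")
ell(b[:,400:],(275,80,325,130),0,1,"topb (x/2+150,y/2+170)")
ell(b[:,:400],(175,190,225,232),0,1,"sideb(x/2+240,y/2+140)")
ell(P["side"]["frame"],(325,234,356,254),0,1,"side now")
np.save("wc.npy",np.concatenate([Wc["orientation"].ravel(),Wc["eye"]]))
z=.05;X=[[.559,-.0973,z],[.561,-.0973,z],[.559,-.0953,z]]
for q,n in((Wc,"wc"),(P["top"],"top"),(P["side"],"side")): print(n,proj(q,X).round(2).tolist())
print(proj(P["side"],[list(p[:2])+[p[2]-.0724]]))
```

```text
now [ 0.5595 -0.097   0.1406]
wrist c 137.0 [162.9228 133.1692] [ 7.5241 25.5802] 99.875
wrist c 137.0 [193.847  108.5164] [30.6335 33.8201] 813.28125
wrist c 137.0 [225.8104  85.8809] [ 7.7782 28.7444] 123.5
wrist c 137.0 [162.8394  76.3414] [ 3.9629 12.7905] 26.90625
topb (x/2+150,y/2+170) 134.0 [298.3904 104.3693] [28.3646 28.7892] 636.375
sideb(x/2+240,y/2+140) 137.0 [206.149  227.7002] [ 8.4755 64.7537] 279.21875
sideb(x/2+240,y/2+140) 137.0 [199.7553 210.0084] [13.1412 29.576 ] 300.78125
sideb(x/2+240,y/2+140) 137.0 [190.9129 192.6032] [ 6.7009 67.3555] 211.71875
side now 142.0 [353.1325 252.0925] [ 2.3893 28.2583] 28.8125
side now 142.0 [339.6602 244.7941] [ 6.4828 14.6133] 74.15625
side now 142.0 [342.2524 236.6528] [ 7.2412 36.8387] 126.03125
wc [[643.13, 283.73], [642.98, 283.58], [643.1, 282.96]]
top [[299.22, 222.18], [299.25, 221.2], [298.23, 222.15]]
side [[338.57, 244.76], [339.56, 244.71], [338.46, 244.3]]
[[338.7768 236.606 ]]
```

Run:
```python
from look import *
s=r.sense();R=np.array(s["ee_rot"]);p=np.array(s["tcp_pos"])
P={n:imaging.capture(n) for n in("side","wrist")}
W=P["wrist"]
Rc=R.T@np.array(W["orientation"]);tc=R.T@(np.array(W["eye"])-p)
a=np.radians(171.69);Rt=np.column_stack([[-np.sin(a),np.cos(a),0],[np.cos(a),np.sin(a),0],[0,0,-1]])
W["orientation"]=Rt@Rc;W["eye"]=np.array([.4577,.0312,.2227])+Rt@tc
print("bore wc",atz(W,(193.85,108.5),.05)," side",atz(P["side"],(339.8,244.9),.05))
f=P["side"]["frame"]
S=np.median([imaging.capture("side")["frame"] for _ in range(5)],axis=0).astype(np.uint8)
g=cv2.cvtColor(S,6)
for y in range(212,242,3): print(y,g[y,326:352].tolist())
print("col",g[224:246,339].tolist(),p)
for z in(.07,.08,.09,.1): print(proj(P["side"],[[p[0],p[1],z]]))
cv2.imwrite("pics/f.png",cv2.resize(S[195:265,300:390],(720,560),interpolation=2))
b=cv2.imread("pics/b.png")
```

```text
bore wc [ 0.5612 -0.0978  0.05  ]  side [ 0.5614 -0.0982  0.05  ]
212 [101, 99, 98, 96, 94, 135, 242, 74, 87, 91, 92, 93, 96, 91, 92, 90, 89, 87, 84, 120, 242, 252, 246, 244, 241, 239]
215 [98, 98, 92, 88, 123, 236, 244, 72, 81, 85, 88, 92, 97, 94, 91, 92, 92, 89, 87, 95, 130, 127, 127, 127, 129, 130]
218 [88, 89, 92, 91, 89, 115, 179, 77, 84, 88, 92, 94, 94, 93, 93, 92, 89, 89, 88, 94, 130, 129, 127, 129, 129, 129]
221 [90, 91, 90, 93, 100, 108, 106, 82, 89, 89, 91, 95, 93, 92, 92, 92, 92, 89, 87, 89, 135, 125, 125, 125, 126, 128]
224 [96, 94, 93, 91, 93, 106, 110, 84, 92, 92, 95, 91, 94, 92, 92, 94, 92, 90, 86, 129, 252, 243, 240, 241, 242, 242]
227 [99, 95, 93, 90, 88, 107, 112, 87, 93, 97, 92, 92, 94, 93, 94, 92, 93, 90, 87, 91, 129, 126, 125, 125, 128, 157]
230 [98, 97, 95, 91, 86, 90, 112, 88, 96, 96, 95, 92, 94, 94, 92, 89, 93, 92, 87, 95, 137, 133, 133, 134, 132, 133]
233 [99, 97, 94, 95, 91, 83, 79, 84, 96, 96, 94, 91, 94, 92, 92, 92, 92, 89, 89, 93, 136, 134, 132, 135, 134, 135]
236 [94, 93, 91, 91, 91, 89, 86, 89, 95, 96, 92, 92, 94, 92, 91, 92, 92, 87, 92, 125, 170, 191, 188, 190, 184, 134]
239 [194, 195, 195, 193, 192, 192, 190, 188, 187, 191, 191, 167, 165, 141, 144, 193, 194, 195, 191, 189, 187, 186, 186, 186, 186, 185]
col [92, 94, 93, 93, 92, 93, 94, 92, 92, 92, 93, 95, 92, 93, 91, 141, 190, 188, 86, 92, 92, 96] [ 0.5595 -0.0971  0.1405]
[[338.7767 235.8069]]
[[338.7575 231.3061]]
[[338.7381 226.765 ]]
[[338.7186 222.183 ]]
```

View pics/f.png

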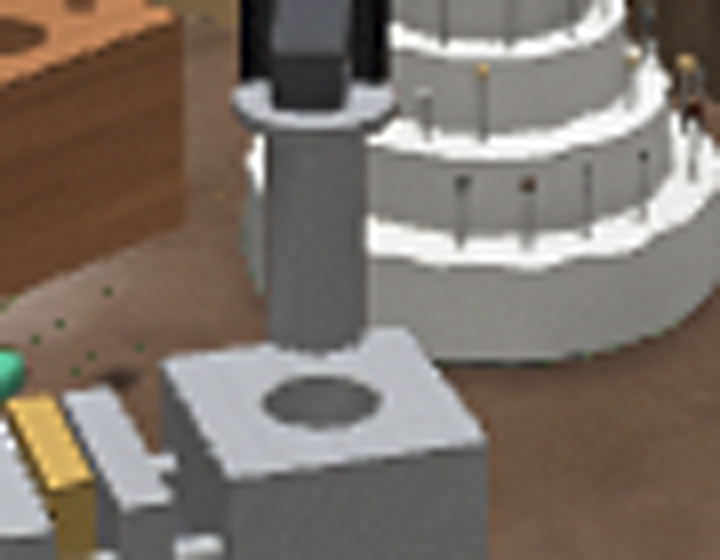

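>>> apply_moves([
  [[0.0007,-0.0018,0.007],0],
  [[0,0,0.006],0],
  [[0,0,0.002],0],
  [[0,0,0],0],
  [[0,0,0],0],
])

```text
time_s: 11.65
tcp_pos: [0.561, -0.098, 0.1251]
ee_rot: [[-0.15, -0.989, -0.001], [-0.989, 0.15, -0.0], [0.0, 0.001, -1.0]]
wrist_force: [0.8, -0.4, -2.4]
gripper_width: 0.204
gripper_force: 30.0
```

>>> apply_moves([
  [[0,0,0.001],0],
  [[0,0,0.001],0],
  [[0,0,0.001],0],
  [[0,0,0.001],0],
  [[0,0,0],0],
])

```text
time_s: 12.07
tcp_pos: [0.561, -0.098, 0.1214]
ee_rot: [[-0.15, -0.989, -0.0], [-0.989, 0.15, 0.0], [0.0, 0.0, -1.0]]
wrist_force: [0.4, -0.0, -3.2]
gripper_width: 0.203
gripper_force: 30.0
```

>>> apply_moves([
  [[0,0,0.001],0],
  [[0,0,0.001],0],
  [[0,0,0],0],
])

```text
time_s: 12.32
tcp_pos: [0.561, -0.098, 0.1193]
ee_rot: [[-0.15, -0.989, -0.0], [-0.989, 0.15, 0.0], [0.0, 0.0, -1.0]]
wrist_force: [-0.2, 0.1, -3.2]
gripper_width: 0.204
gripper_force: 30.0
```

>>> apply_moves([
  [[0,0,0.001],0],
  [[0,0,0.001],0],
  [[0,0,0.001],0],
  [[0,0,0.001],0],
  [[0,0,0],0],
])

```text
time_s: 12.73
tcp_pos: [0.561, -0.098, 0.1152]
ee_rot: [[-0.15, -0.989, -0.001], [-0.989, 0.15, 0.0], [0.0, 0.001, -1.0]]
wrist_force: [-1.3, -0.3, -2.7]
gripper_width: 0.203
gripper_force: 30.0
```

>>> apply_moves([
  [[0,0,0.002],0],
  [[0,0,0.001],0],
  [[0,0,0.002],0],
  [[0,0,0.001],0],
  [[0,0,0],0],
])

```text
time_s: 13.15
tcp_pos: [0.5609, -0.098, 0.1092]
ee_rot: [[-0.15, -0.989, -0.001], [-0.989, 0.15, 0.0], [0.0, 0.001, -1.0]]
wrist_force: [0.2, -0.1, -3.8]
gripper_width: 0.2
gripper_force: 30.0
```

Run:
```python
from look import *
s=r.sense();print(s["tcp_pos"],s["wrist_force"],s["moment"])
```

```text
[ 0.5609 -0.098   0.1092] [ 0.2259 -0.1189 -3.7992] [0.0426 0.0814 0.0263]
```

>>> apply_moves([
  [[0,0,0.002],0],
  [[0,0,0.002],0],
  [[0,0,0.002],0],
  [[0,0,0.001],0],
  [[0,0,0],0],
])

```text
time_s: 13.57
tcp_pos: [0.5609, -0.098, 0.1021]
ee_rot: [[-0.15, -0.989, -0.001], [-0.989, 0.15, 0.0], [0.0, 0.001, -1.0]]
wrist_force: [-0.4, 0.6, -2.9]
gripper_width: 0.206
gripper_force: 30.0
```

>>> apply_moves([
  [[0,0,0.0005],0],
  [[0,0,0.0005],0],
  [[0,0,0],0],
])

```text
time_s: 13.82
tcp_pos: [0.5613, -0.098, 0.1017]
ee_rot: [[-0.15, -0.989, 0.0], [-0.989, 0.15, -0.0], [0.0, -0.0, -1.0]]
wrist_force: [1.1, -0.8, -2.5]
gripper_width: 0.205
gripper_force: 30.0
```

>>> apply_moves([
  [[0,0,0.0005],0],
  [[0,0,0.0005],0],
  [[0,0,0],0],
])

```text
time_s: 14.07
tcp_pos: [0.5614, -0.0981, 0.1012]
ee_rot: [[-0.15, -0.989, 0.001], [-0.989, 0.15, -0.0], [0.0, -0.001, -1.0]]
wrist_force: [-1.0, 0.8, 1.0]
gripper_width: 0.201
gripper_force: 30.0
```

>>> apply_moves([
  [[0,0,0.0005],0],
  [[0,0,0],0],
])

```text
time_s: 14.23
tcp_pos: [0.5614, -0.0981, 0.1008]
ee_rot: [[-0.15, -0.989, 0.001], [-0.989, 0.15, -0.0], [0.0, -0.001, -1.0]]
wrist_force: [-2.3, 1.0, 4.1]
gripper_width: 0.203
gripper_force: 30.0
```

>>> apply_moves([
  [[0,0,0],-2],
  [[0,0,0],-2],
  [[0,0,0],0],
])

```text
time_s: 14.48
tcp_pos: [0.5607, -0.098, 0.0994]
ee_rot: [[-0.081, -0.997, -0.001], [-0.997, 0.081, 0.0], [-0.0, 0.001, -1.0]]
wrist_force: [-1.4, -1.3, -2.8]
gripper_width: 0.202
gripper_force: 30.0
```

>>> apply_moves([
  [[0,0,0.0005],0],
  [[0,0,0.0005],0],
  [[0,0,0.0005],0],
  [[0,0,0],0],
])

```text
time_s: 14.82
tcp_pos: [0.5608, -0.098, 0.0981]
ee_rot: [[-0.081, -0.997, -0.001], [-0.997, 0.081, 0.0], [0.0, 0.001, -1.0]]
wrist_force: [-0.2, -0.1, -4.4]
gripper_width: 0.201
gripper_force: 30.0
```

>>> apply_moves([
  [[0,0,0.0005],0],
  [[0,0,0.0005],0],
  [[0,0,0],0],
])

```text
time_s: 15.07
tcp_pos: [0.5609, -0.098, 0.0973]
ee_rot: [[-0.081, -0.997, -0.001], [-0.997, 0.081, -0.0], [0.0, 0.001, -1.0]]
wrist_force: [-1.5, -0.3, -2.9]
gripper_width: 0.202
gripper_force: 30.0
```

>>> apply_moves([
  [[0,0,0.0005],0],
  [[0,0,0.0005],0],
  [[0,0,0.0005],0],
  [[0,0,0],0],
])

```text
time_s: 15.4
tcp_pos: [0.561, -0.098, 0.0959]
ee_rot: [[-0.081, -0.997, -0.001], [-0.997, 0.081, -0.0], [0.0, 0.001, -1.0]]
wrist_force: [-1.8, -0.5, -1.6]
gripper_width: 0.204
gripper_force: 30.0
```

>>> apply_moves([
  [[0,0,0.0005],0],
  [[0,0,0.0005],0],
  [[0,0,0.0005],0],
  [[0,0,0],0],
])

```text
time_s: 15.73
tcp_pos: [0.561, -0.098, 0.0944]
ee_rot: [[-0.081, -0.997, -0.0], [-0.997, 0.081, -0.0], [0.0, 0.0, -1.0]]
wrist_force: [-2.7, -1.1, -1.9]
gripper_width: 0.202
gripper_force: 30.0
```

>>> apply_moves([
  [[0,0,0.0005],-1],
  [[0,0,0.0005],-1],
  [[0,0,0],0],
])

```text
time_s: 15.98
tcp_pos: [0.5611, -0.0979, 0.0934]
ee_rot: [[-0.045, -0.999, -0.0], [-0.999, 0.045, 0.0], [-0.0, 0.0, -1.0]]
wrist_force: [-1.7, -0.4, -2.6]
gripper_width: 0.207
gripper_force: 30.0
```

Run:
```python
from look import *
s=r.sense();print(s["tcp_pos"],s["wrist_force"],s["moment"])
```

```text
[ 0.5611 -0.0979  0.0934] [-1.7158 -0.4371 -2.6337] [-0.142   0.7622  0.0005]
```

>>> apply_moves([
  [[0,0.0006,0.0005],0],
  [[0,0,0.0005],0],
  [[0,0,0.0005],0],
  [[0,0,0],0],
])

```text
time_s: 16.32
tcp_pos: [0.5609, -0.0979, 0.092]
ee_rot: [[-0.046, -0.999, 0.001], [-0.999, 0.046, 0.0], [-0.0, -0.001, -1.0]]
wrist_force: [-1.1, -0.3, -1.7]
gripper_width: 0.202
gripper_force: 30.0
```

>>> apply_moves([
  [[0,0,0.0005],0],
  [[0,0,0.0005],0],
  [[0,0,0.0005],0],
  [[0,0,0],0],
])

```text
time_s: 16.65
tcp_pos: [0.5608, -0.0979, 0.0905]
ee_rot: [[-0.046, -0.999, 0.001], [-0.999, 0.046, 0.0], [-0.0, -0.001, -1.0]]
wrist_force: [-0.5, -0.7, -2.7]
gripper_width: 0.206
gripper_force: 30.0
```

>>> apply_moves([
  [[0,0,0.0005],0],
  [[0,0,0.0005],0],
  [[0,0,0],0],
])

```text
time_s: 16.9
tcp_pos: [0.5608, -0.0979, 0.0895]
ee_rot: [[-0.046, -0.999, 0.0], [-0.999, 0.046, 0.0], [-0.0, -0.0, -1.0]]
wrist_force: [-0.5, -0.4, -1.4]
gripper_width: 0.204
gripper_force: 30.0
```

Continue to bottom contact (expected near z 0.089).

>>> apply_moves([
  [[0,0,0.0005],0],
  [[0,0,0.0005],0],
  [[0,0,0],0],
])

```text
time_s: 17.15
tcp_pos: [0.5608, -0.098, 0.089]
ee_rot: [[-0.046, -0.999, 0.001], [-0.999, 0.046, -0.0], [0.0, -0.001, -1.0]]
wrist_force: [-0.7, 0.4, -0.1]
gripper_width: 0.202
gripper_force: 30.0
```

>>> apply_moves([
  [[0,0,0.0005],0],
  [[0,0,0],0],
])

```text
time_s: 17.32
tcp_pos: [0.561, -0.098, 0.0889]
ee_rot: [[-0.046, -0.999, 0.001], [-0.999, 0.046, -0.0], [0.0, -0.001, -1.0]]
wrist_force: [-0.9, 0.1, 3.7]
gripper_width: 0.203
gripper_force: 30.0
```

>>> apply_moves([
  [[0,0,-0.0004],2],
  [[0,0,0],3],
  [[0,0,0],3],
  [[0,0,0],3],
  [[0,0,0],0],
])

```text
time_s: 17.73
tcp_pos: [0.5607, -0.098, 0.0889]
ee_rot: [[-0.237, -0.972, 0.0], [-0.972, 0.237, -0.0], [0.0, -0.0, -1.0]]
wrist_force: [-1.4, -0.5, 2.6]
gripper_width: 0.203
gripper_force: 30.0
```

```bash
cat > st.py <<'E'
from look import *
s=r.sense();print(np.array(s["tcp_pos"]),"F",np.array(s["wrist_force"]),"M",np.array(s["moment"]),"yaw",np.degrees(np.arctan2(s["ee_rot"][1][1],s["ee_rot"][0][1])),s["joints"][5],s["time_s"])
E
python3 st.py
```

```text
[ 0.5607 -0.098   0.0889] F [-1.4296 -0.5276  2.5554] M [-0.0944  0.7285 -0.0282] yaw 166.31558414518267 -20.092160668963086 17.7333
```

>>> apply_moves([
  [[0,0,0],4],
  [[0,0,0],4],
  [[0,0,0],4],
  [[0,0,0],4],
  [[0,0,0],0],
])

```text
time_s: 18.15
tcp_pos: [0.5607, -0.098, 0.0889]
ee_rot: [[-0.495, -0.869, 0.0], [-0.869, 0.495, -0.0], [-0.0, -0.0, -1.0]]
wrist_force: [-2.5, -0.7, 2.9]
gripper_width: 0.205
gripper_force: 30.0
```

```bash
python3 st.py
```

```text
[ 0.5607 -0.098   0.0889] F [-2.4513 -0.7435  2.8807] M [-0.039   0.7423 -0.0265] yaw 150.36058833502818 -36.04335270398458 18.15
```

>>> apply_moves([
  [[0,0,0],4],
  [[0,0,0],4],
  [[0,0,0],4],
  [[0,0,0],4],
  [[0,0,0],0],
])

```text
time_s: 18.57
tcp_pos: [0.5607, -0.098, 0.0889]
ee_rot: [[-0.714, -0.7, 0.0], [-0.7, 0.714, -0.0], [-0.0, -0.0, -1.0]]
wrist_force: [-2.6, -0.9, 4.8]
gripper_width: 0.2
gripper_force: 30.0
```

```bash
python3 st.py
python3 - <<'E'
from look import *
P={n:imaging.capture(n) for n in("side","wrist")}
cv2.imwrite("pics/g.png",np.hstack([cv2.resize(P["wrist"]["frame"][150:400,160:480],(400,312)),cv2.resize(P["side"]["frame"][190:290,275:403],(400,312))]))
E
```

```text
[ 0.5607 -0.098   0.0889] F [-2.5657 -0.8752  4.7859] M [-0.0153  0.7898 -0.0063] yaw 134.42973077929878 -51.97266740565927 18.5667
```

View pics/g.png

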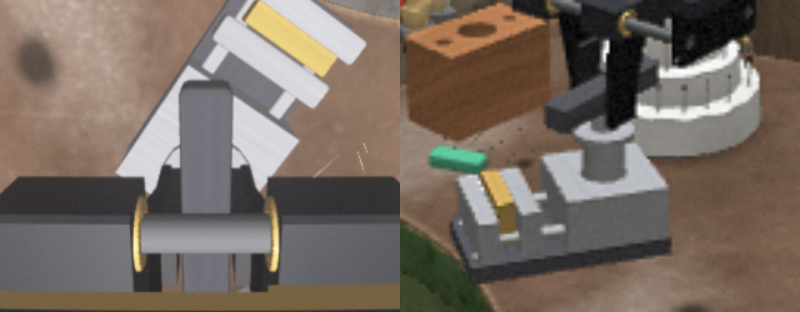

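>>> apply_moves([
  [[0,0,0],3],
  [[0,0,0],3],
  [[0,0,0],3],
  [[0,0,0],3],
  [[0,0,0],0],
])

```text
time_s: 19.08
tcp_pos: [0.5607, -0.0979, 0.0889]
ee_rot: [[-0.844, -0.537, 0.0], [-0.537, 0.844, -0.0], [-0.0, -0.0, -1.0]]
wrist_force: [-1.8, -0.4, 5.3]
gripper_width: 0.201
gripper_force: 30.0
```

```bash
python3 st.py
```

```text
[ 0.5607 -0.0979  0.0889] F [-1.8338 -0.3639  5.2599] M [ 0.1269  0.8319 -0.0458] yaw 122.45054665142705 -63.956276218477136 19.0833
```

>>> apply_moves([
  [[0,0,0],2],
  [[0,0,0],0],
  [[0,0,0],0],
])

```text
time_s: 19.33
tcp_pos: [0.5607, -0.098, 0.0889]
ee_rot: [[-0.861, -0.508, 0.0], [-0.508, 0.861, -0.0], [-0.0, -0.0, -1.0]]
wrist_force: [-2.1, -0.3, 5.9]
gripper_width: 0.203
gripper_force: 30.0
```

```bash
python3 st.py
```

```text
[ 0.5607 -0.098   0.0889] F [-2.0622 -0.3389  5.8809] M [0.1259 0.8784 0.006 ] yaw 120.55649973470892 -65.84879538205526 19.3333
```

>>> apply_moves([
  [[0,0,-0.0005],2],
  [[0,0,0],0],
  [[0,0,0],0],
])

```text
time_s: 19.58
tcp_pos: [0.5606, -0.0979, 0.0889]
ee_rot: [[-0.879, -0.477, 0.0], [-0.477, 0.879, 0.0], [-0.0, 0.0, -1.0]]
wrist_force: [-1.9, -0.0, 2.0]
gripper_width: 0.204
gripper_force: 30.0
```

```bash
python3 st.py
```

```text
[ 0.5606 -0.0979  0.0889] F [-1.8596 -0.0374  1.9787] M [0.0066 0.6649 0.0542] yaw 118.50430378738096 -67.89036316910301 19.5833
```

>>> apply_moves([
  [[0,0,0],2],
  [[0,0,0],0],
  [[0,0,0],0],
])

```text
time_s: 19.83
tcp_pos: [0.5606, -0.0979, 0.0889]
ee_rot: [[-0.895, -0.446, -0.0], [-0.446, 0.895, 0.0], [-0.0, 0.0, -1.0]]
wrist_force: [-2.0, 0.7, 2.3]
gripper_width: 0.201
gripper_force: 30.0
```

```bash
python3 st.py
```

```text
[ 0.5606 -0.0979  0.0889] F [-2.0217  0.7408  2.2749] M [0.1236 0.6093 0.0139] yaw 116.46588025249119 -69.93004343491992 19.8333
```

>>> apply_moves([
  [[0,0,0],2],
  [[0,0,0],0],
  [[0,0,0],0],
])

```text
time_s: 20.08
tcp_pos: [0.5606, -0.0979, 0.0889]
ee_rot: [[-0.91, -0.414, 0.0], [-0.414, 0.91, 0.0], [-0.0, 0.0, -1.0]]
wrist_force: [-1.7, 0.7, 2.6]
gripper_width: 0.206
gripper_force: 30.0
```

```bash
python3 st.py
```

```text
[ 0.5606 -0.0979  0.0889] F [-1.7034  0.7418  2.574 ] M [0.0515 0.5885 0.0252] yaw 114.44672752149192 -71.94795997222047 20.0833
```

>>> apply_moves([
  [[0,0,0],1.5],
  [[0,0,0],0],
  [[0,0,0],0],
])

```text
time_s: 20.33
tcp_pos: [0.5606, -0.0979, 0.0889]
ee_rot: [[-0.921, -0.39, -0.0], [-0.39, 0.921, -0.0], [0.0, -0.0, -1.0]]
wrist_force: [-2.5, -0.2, 2.8]
gripper_width: 0.205
gripper_force: 30.0
```

```bash
python3 st.py
```

```text
[ 0.5606 -0.0979  0.0889] F [-2.4586 -0.2022  2.8068] M [0.0796 0.6312 0.2433] yaw 112.96613020841448 -73.44047851927205 20.3333
```

>>> apply_moves([
  [[0,0,0],1],
  [[0,0,0],0],
  [[0,0,0],0],
])

```text
time_s: 20.58
tcp_pos: [0.5607, -0.0979, 0.0889]
ee_rot: [[-0.928, -0.373, 0.0], [-0.373, 0.928, -0.0], [-0.0, -0.0, -1.0]]
wrist_force: [-0.8, -0.2, 1.4]
gripper_width: 0.207
gripper_force: 30.1
```

```bash
python3 st.py
```

```text
[ 0.5607 -0.0979  0.0889] F [-0.7904 -0.1804  1.3791] M [0.0692 0.5576 0.3409] yaw 111.91012457701947 -74.49772102692583 20.5833
```

>>> apply_moves([
  [[0,0,0],0.5],
  [[0,0,0],0],
  [[0,0,0],0],
])

```text
time_s: 20.83
tcp_pos: [0.5606, -0.098, 0.0889]
ee_rot: [[-0.931, -0.364, 0.0], [-0.364, 0.931, -0.0], [-0.0, -0.0, -1.0]]
wrist_force: [-1.1, 0.6, 2.6]
gripper_width: 0.204
gripper_force: 30.2
```

```bash
python3 st.py
python3 - <<'E'
from look import *
P={n:imaging.capture(n) for n in("side","wrist")}
cv2.imwrite("pics/h.png",np.hstack([cv2.resize(P["wrist"]["frame"][60:310,160:480],(400,312)),cv2.resize(P["side"]["frame"][215:285,275:365],(400,312),interpolation=2)]))
E
```

```text
[ 0.5606 -0.098   0.0889] F [-1.0993  0.6032  2.6011] M [0.024  0.4927 0.4619] yaw 111.37532082304283 -75.02471708498982 20.8333
```

View pics/h.png

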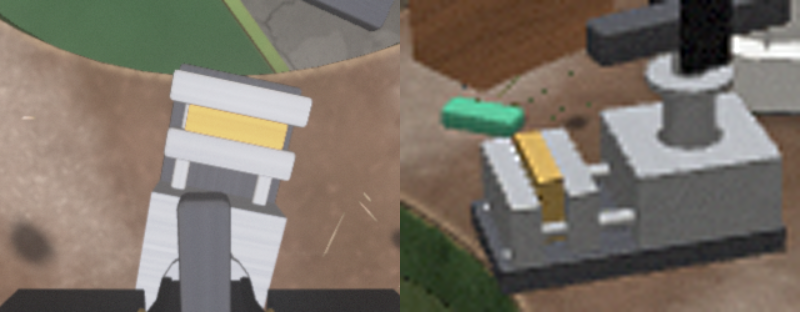

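>>> apply_moves([
  [[0,0,-0.0003],-1.2],
  [[0,0,0],0],
  [[0,0,0],0],
])

```text
time_s: 21.18
tcp_pos: [0.5604, -0.098, 0.0889]
ee_rot: [[-0.924, -0.383, -0.0], [-0.383, 0.924, 0.0], [0.0, 0.0, -1.0]]
wrist_force: [-0.5, 0.6, 0.9]
gripper_width: 0.202
gripper_force: 30.0
```

>>> apply_moves([
  [[0,0,0],0],
  [[0,0,0],0],
  [[0,0,0],0],
  [[0,0,0],0],
  [[0,0,0],0],
], hand=0.06)

```text
time_s: 21.6
tcp_pos: [0.5608, -0.0979, 0.0893]
ee_rot: [[-0.924, -0.383, 0.0], [-0.383, 0.924, 0.0], [-0.0, -0.0, -1.0]]
wrist_force: [0.4, -0.2, -0.5]
gripper_width: 0.496
gripper_force: 0.0
```

>>> apply_moves([
  [[0,0,0],0],
  [[0,0,0],0],
  [[0,0,0],0],
  [[0,0,0],0],
  [[0,0,0],0],
])

```text
time_s: 22.02
tcp_pos: [0.5606, -0.098, 0.0893]
ee_rot: [[-0.924, -0.384, 0.0], [-0.384, 0.924, 0.0], [-0.0, -0.0, -1.0]]
wrist_force: [1.0, -0.5, 0.5]
gripper_width: 0.682
gripper_force: 0.0
```

Retreat straight up.

>>> apply_moves([
  [[0,0,-0.01],0],
  [[0,0,-0.03],0],
  [[0,0,-0.03],0],
  [[0,0,-0.03],0],
  [[0,0,-0.02],0],
])

```text
time_s: 22.43
tcp_pos: [0.5617, -0.0982, 0.2135]
ee_rot: [[-0.923, -0.384, 0.005], [-0.384, 0.923, -0.001], [-0.004, -0.002, -1.0]]
wrist_force: [0.7, -0.4, -0.1]
gripper_width: 0.69
gripper_force: 0.0
```

>>> apply_moves([
  [[0,0,0],0],
  [[0,0,0],0],
  [[0,0,0],0],
])

```text
time_s: 22.68
tcp_pos: [0.56, -0.0978, 0.209]
ee_rot: [[-0.924, -0.383, -0.001], [-0.383, 0.924, 0.0], [0.0, 0.001, -1.0]]
wrist_force: [0.2, 0.2, -0.5]
gripper_width: 0.691
gripper_force: 0.0
```

Run:
```python
from look import *
P=look(("key_grip","key"))
cv2.imwrite("pics/i.png",np.hstack([cv2.resize(P["wrist"]["frame"],(400,300)),cv2.resize(P["side"]["frame"][190:290,275:408],(400,300),interpolation=2)]))
```

```text
[ 0.56   -0.0978  0.209 ] yaw y 112.53952946585602 j [  6.4  17.2  -8.8  -0.  -64.1 -73.8] t 22.6833
key_grip wrist [319.872 248.496] 0.57
key_grip top [301.376 216.   ] 0.81
key_grip side [339.2 220.8] 0.8
  -> [ 0.5622 -0.1015  0.1056] [0.001616935203712178, 0.0014474693355671076, 0.002266918930583386]
key wrist [321.792 228.624] 0.77
key top [300.416 221.904] 0.68
key side [338.368 259.488] 0.69
  -> [ 0.5629 -0.0986  0.0177] [0.0033399659975098164, 0.0014118853636280778, 0.0046922410421358475]
```

View pics/i.png

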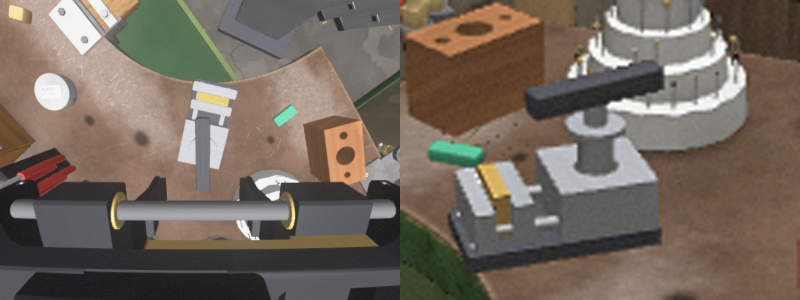

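The last picture shows the key upright in the bore (bar at about (200,155) in the left view, foot height 17 mm, as expected when home), the jaw against the brass bar and the gripper clear.

```bash
python3 -c "
from station import r
print(r.finish_job())"
```

```text
the job is handed in; nothing more can be done
None
```

The job is handed in: the key dropped fully home, the screw was turned about 60° clockwise to its stop (0.46 N m measured there), the jaw is closed on the brass bar, and the key was left standing with the gripper clear at about 23 s.

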